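Find the hidden catch of the medicine box

TASK

Open the white medicine box: one of the five bamboo tiles let into its front rail is a concealed, child-safe catch. With a fingertip feel gently along the tiles for the one that gives, press it in until the lid springs up, then let go and take your hand away, leaving the lid standing open and the catch sprung back out. Only touch and press: pick nothing up, and leave the things standing around where they are.

Things in the scene. Friction and masses are not known exactly. Their poses are not given: they have to be found in the camera images.
- medicine_box: White medicine box, green cross on the lid, fixed to the drawer top: 270 mm deep (its x), 300 wide (y), 95 high. Origin: centre of its underside; +x points to its back (away from the robot at yaw 0), z up. Its flat top, all 95 mm up, is from front to back: a 65 mm deep front rail (x -135 to -70 mm), the lid (x -69 to 85), a fixed rear deck (x 85 to 135).
- inlay (a point): Centre of the bamboo inlay in the box's front rail, on its surface (box x -102.5, y 0, z 95 mm); axes as the box's. The inlay, 46 mm wide (x), 230 long (y), flush with the rail, is a row of five square tiles centred at y -92, -46, 0, 46, 92 mm from here. Four are rigid; one, in a different place each time, is the catch: the gap round it is 0.75 mm wider, and it gives when touched.
- catch (a joint): Travel straight down of the catch, one of the inlay's tiles (43.5 mm square, level with the others at 0): 0 out, 0.006 m fully in. Its spring resists with about 0.9 N at the start and 4.5 N fully in, and returns it. Pressed in by about 4.1 mm or more it frees the lid.
- lid (a joint): Angle of the box's lid (154 mm deep, 280 wide, 10 thick), hinged along its far edge: 0 shut, level with the rail; 0.30 rad open at its stop, front edge 45 mm up. Latched until the catch is pressed in; then its hinge spring raises it to the stop in about a second and holds it there.
- rack: Slotted bamboo rack, 300 mm (its x) x 135 mm x 48 mm high, fixed, left of the box. Origin: centre of its underside. Four small things stand on it.
- inhaler: Blue plastic inhaler on the rack, about 28 x 66 x 78 mm, upright, loose. Origin: under its body, on the rack's top.
- tin: Round silver aluminium tin on the rack, 60 mm across, 35 mm high, loose. Origin: centre of its underside.
- jar: Round frosted glass jar with a white lid on the rack, 51 mm across, 58 mm high, loose. Origin: centre of its underside.
- nail_brush: Green plastic nail brush on the rack, bristles down, 36 x 85 x 43 mm, loose. Origin: centre of its underside.
- pill_bottle: Amber pill bottle with a white cap, 39 mm across, 62 mm high, loose, standing on the box's rear deck. Origin: centre of its underside.
- tumbler: White ceramic tumbler, 72 mm across, 95 mm high, loose, on the drawer top beside the right (-y) end of the box. Origin: centre of its underside.
- soap_pump: Blue ceramic soap pump, 64 mm across, 147 mm high, loose, on the drawer top to the right. Origin: centre of its underside.

How it is judged:
By the outcome, as a careful person would: the job done as asked, in the order asked, and still so for the second after the job is handed in, with the robot touching nothing.
It also fails if it takes over 45 s, if anything falls off the work surface, if the arm or the gripper's body presses on something with over 40 N, if the wrist force passes 120 N, or if a joint passes its speed limit or range.

ROBOT

A 6-joint arm with a two-finger parallel gripper is mounted at the origin on the work surface. World frame = base frame: x ahead of the robot, y to its left, z up, the work surface at z = 0. Lengths are in m, angles in rad, forces in N, time in s.
With the tool pointing down it reaches from about 0.375 to 0.975 m from the base axis. Payload 3.8 kg.
Tool frame: the origin (TCP) lies where the fingers leave the gripper's body, on its centre line; the fingertips stand 73 mm ahead of it and the grasp point (between the pads) lies 54 mm ahead of it; z points along the fingers, y is the line along which they close (so a half turn about z gives the same grasp; the last joint's range is limited). The gripper opens to 85 mm and grips with 20 to 120 N. Pads are 22 mm wide; open, the fingers measure 114 mm over their backs; the gripper's body (76 mm by 85 mm) begins 54 mm behind the grasp point. The pads swing forward as they close: fully open they stand 13 mm farther back than shut.
Start: joints at [-1.231, 0.264, 1.604, -0, 1.274, -0.037], TCP at [0.248, -0.628, 0.304] pointing down, gripper open.
Joint ranges: [-2.63, 2.63], [-0.94, 2.18], [0.31, 2.57], [-1.31, 4.45], [0, 2.66], [-2.55, 2.55]. Speed limits (rad/s): [2.57, 2.57, 3.14, 3.14, 3.14, 3.14].

INTERFACE

Orientations are given as a rotation vector (axis times angle).
In Python, from workcell import read_state, viewer, bot gives the robot as it stands.
- The arm moves only by the tool jog_arm, never from a script. Its argument "increments" is a list that holds one entry, the list of rows, each a list of 7 numbers: the shift along the tool's x, y, z in units of 30 mm (1.0 is 30 mm), then the turn, a rotation vector about the tool's x, y, z in units of 6 degrees (1.0 is 6 degrees), then the opening, from -1 (shut) to 1 (fully open). A call has exactly 5 rows; each row shifts and turns the commanded pose from where the row before left it, along the tool's axes as they then stand; what a row does not reach is not made up. A row lasts 1/12 s, in which the tool goes at most 41.7 mm and 7.16 degrees, less where a joint would pass 70% of its speed; a pose out of reach is approached as far as the arm can. A call is refused whole if a number of a shift passes 1 or a number of a turn 1, either way. A call with a gripper value outside its range is refused whole. The fingers move at their own pace and stop on an object; "force" is the grip in N (left out, the last holds). Time passes only in rows, so rows that do not move let the fingers close, or fill a call up. It gives the time, the measured TCP pose, the force, the opening and the grip force at its end, in the units of the state.
- read_state(): the state, without advancing time (a new reading comes with each control period).
- viewer.read_camera(name): name is "scene" or "top"; returns (picture, depth): 480x640x3 uint8, blue, green, red; 480x640 float32, m along the optical axis (not along the pixel's ray), 0 where there is no reading.
- viewer.camera_params(name): a dict with "fx", "fy", "cx", "cy" (pixels), "R" (3x3) and "t" (3): a world point X has camera coordinates R X + t. Camera axes: x right, y down, z forward; pixel columns grow to the right and rows downward; lengths in m; the calibration is good to about 2 mm. A picture is of the moment at which its call begins. camera_params takes no time and is no camera call.
- bot.finish_job(): hands the job in; it is judged then, once.
The state is a dict: "time": time; "q": joint angles; "joint_vel": joint speeds; "joint_torque": joint torques, N m; "tool_pos": TCP position; "tcp_rot": TCP orientation; "wrist_force": force on the tool from outside, world axes, zero at the start; "torque": the same for the moment, N m; "width": opening from 0.0 (shut) to 1.0 (fully open); "grip_force": force on a finger pad.
Only numpy, scipy, OpenCV 4.12 (cv2) and the standard library are available. Lean on these libraries where they do the work, as an engineer would, in place of code of your own. Each camera call takes 0.05 s, during which the arm holds its last target. There are 200 camera calls.

## Working session

There is one attempt and no reset: what is moved stays moved. The work goes in short steps, Python scripts to look and compute and a tool call to move; the robot and the scene stay as the last step left them, time stands still between calls to the robot, and variables do not carry over. Pictures are saved under pics/ and viewed, at most 10 in all, crops included, and the job is handed in when it is done.

Besides the shell and the picture viewer there is one more tool, called after ">>>" as name(argument=value, ...) on one line, values as JSON. jog_arm: Moves the arm, as the interface text tells. Its arguments: {"type":"object","properties":{"increments":{"type":"array","items":{"type":"array","items":{"type":"array","items":{"type":"number"}}}},"force":{"type":"number"}},"required":["increments"]}

```bash
ls; mkdir -p pics; python3 - <<'E'
from workcell import read_state, viewer
import cv2, numpy as np
s=read_state(); print({k:np.round(v,3) for k,v in s.items()})
for n in("top","scene"):
    im,d=viewer.read_camera(n); cv2.imwrite(f"pics/{n}0.png",im); np.save(f"{n}_d.npy",d); p=viewer.camera_params(n); print(n,{k:np.round(v,3).tolist() for k,v in p.items()})
E
```

```text
pics
{'time': np.float64(0.0), 'q': array([-1.231,  0.265,  1.605,  0.   ,  1.274, -0.037]), 'joint_vel': array([-0.001, -0.001, -0.   , -0.001, -0.001, -0.002]), 'joint_torque': array([ 1.0000e-03, -5.1511e+01, -3.6731e+01, -0.0000e+00,  1.3000e-02,
       -0.0000e+00]), 'tool_pos': array([ 0.248, -0.627,  0.303]), 'tcp_rot': array([-3.084e+00, -5.880e-01,  1.000e-03]), 'wrist_force': array([-0.226,  0.513,  0.421]), 'torque': array([-0.021,  0.   , -0.032]), 'grip_force': np.float64(0.0), 'width': np.float64(1.003)}
top {'fx': 568.658, 'fy': 568.658, 'cx': 325.893, 'cy': 237.915, 'R': [[0.025, -1.0, 0.008], [-0.992, -0.026, -0.12], [0.12, -0.005, -0.993]], 't': [-0.055, 0.553, 1.361]}
scene {'fx': 438.512, 'fy': 438.512, 'cx': 314.745, 'cy': 234.592, 'R': [[0.704, 0.71, -0.013], [0.401, -0.414, -0.817], [-0.586, 0.57, -0.576]], 't': [-0.366, -0.174, 1.453]}
```

View pics/top0.png

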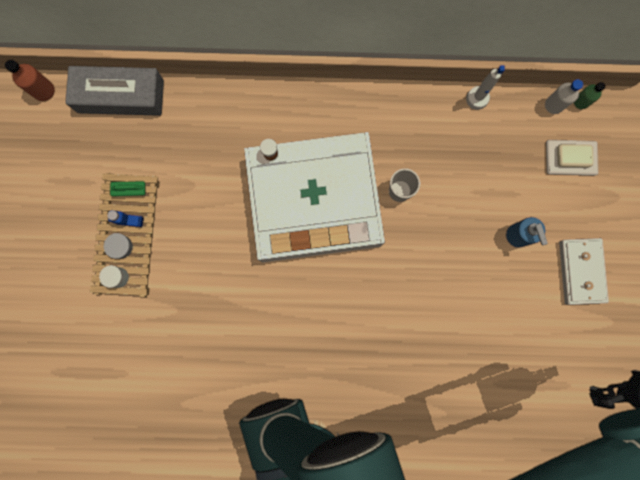

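View pics/scene0.png

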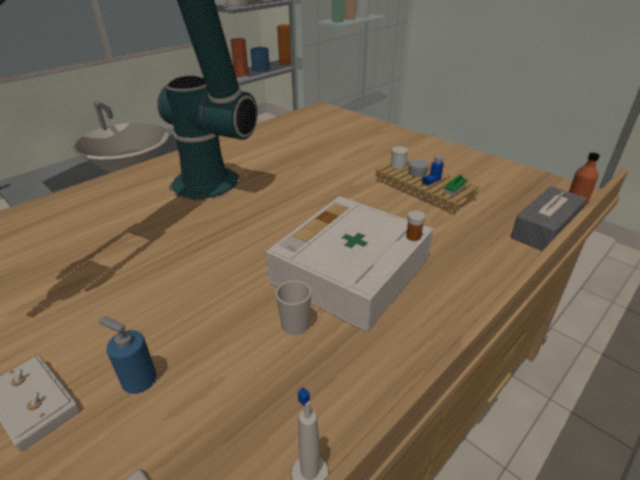

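The top view shows the box at about (315,195). Its five tiles run from (280,243) to (358,231): light, dark, light, light, and a whitish one on the right. The scene view agrees. Next I'll measure the top surface with depth.

```bash
cat > h.py <<'E'
import cv2, numpy as np
from workcell import read_state, viewer
def world(n,d):
    p=viewer.camera_params(n); R,t=np.array(p["R"]),np.array(p["t"])
    v,u=np.mgrid[:480,:640]
    c=np.stack([(u-p["cx"])/p["fx"]*d,(v-p["cy"])/p["fy"]*d,d],-1)
    return (c-t)@R
def ray(n,uv,z):
    p=viewer.camera_params(n); R,t=np.array(p["R"]),np.array(p["t"])
    uv=np.atleast_2d(uv).astype(float)
    r=np.c_[(uv[:,0]-p["cx"])/p["fx"],(uv[:,1]-p["cy"])/p["fy"],np.ones(len(uv))]@R
    o=-R.T@t
    return o+r*((z-o[2])/r[:,2])[:,None]
def proj(n,X):
    p=viewer.camera_params(n); c=np.atleast_2d(X)@np.array(p["R"]).T+np.array(p["t"])
    return np.c_[c[:,0]/c[:,2]*p["fx"]+p["cx"],c[:,1]/c[:,2]*p["fy"]+p["cy"]]
E
python3 - <<'E'
from h import *
im=cv2.imread("pics/top0.png"); d=np.load("top_d.npy"); W=world("top",d)
m=np.zeros((480,640),np.uint8); m[120:275,235:395]=1
m&=((W[...,2]>.085)&(W[...,2]<.105)).astype(np.uint8)
m=cv2.morphologyEx(m,cv2.MORPH_OPEN,np.ones((5,5)))
n,l,s,_=cv2.connectedComponentsWithStats(m); k=1+np.argmax(s[1:,4]); m=l==k
print("z med",np.median(W[m][:,2]), m.sum())
vu=np.argwhere(m)[:,::-1]; P=ray("top",vu,.095)[:,:2]
(c,sz,a)=cv2.minAreaRect((P*1000).astype(np.float32)); print(c,sz,a); b=cv2.boxPoints((c,sz,a)); print(b)
hsv=cv2.cvtColor(im,cv2.COLOR_BGR2HSV)
t=np.zeros((480,640),np.uint8); t[222:260,262:375]=(hsv[222:260,262:375,1]>70)&m[222:260,262:375]
Q=ray("top",np.argwhere(t)[:,::-1],.095)[:,:2]; print("tiles4",cv2.minAreaRect((Q*1000).astype(np.float32)))
# white mask of the top for comparison
for yw in [None]:
    pass
o=cv2.resize(im[120:275,235:395],None,fx=5,fy=5,interpolation=cv2.INTER_CUBIC)[:, :800]
px=((proj("top",np.c_[b/1000,np.full(4,.095)])-[235,120])*5).astype(int)
cv2.polylines(o,[px],True,(0,0,255),1); cv2.imwrite("pics/crop1.png",cv2.resize(o,None,fx=.75,fy=.75))
E
```

```text
z med 0.0955990857209047 13684
(649.115234375, -7.8170013427734375) (270.8068542480469, 299.74560546875) 9.141669273376465
[[ 491.62042  118.63983]
 [ 539.24286 -177.29858]
 [ 806.61005 -134.27383]
 [ 758.9876   161.66458]]
tiles4 ((543.6069946289062, -2.2204742431640625), (45.03465270996094, 182.7967071533203), 9.1329927444458)
```

View pics/crop1.png

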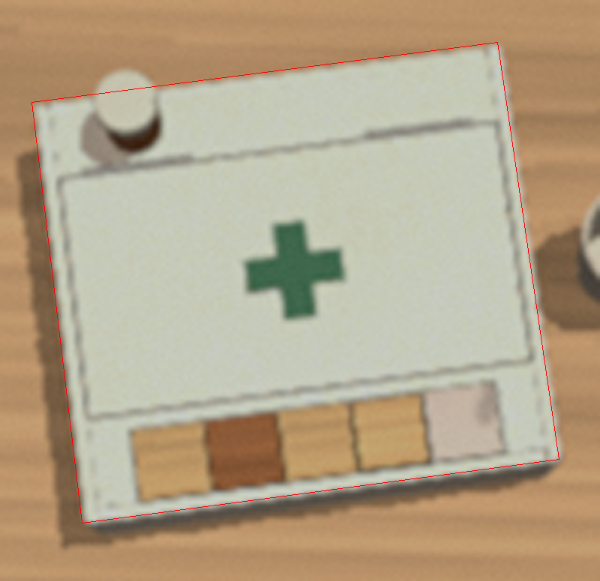

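The crop confirms that the rectangle fits the box: centre (0.649, -0.008), yaw 9.1°, measured 271 x 300 mm, z 0.0956. The four-tile centre agrees to about 1 mm. The gap around the fourth tile from the left (y = -46) looks darkest, at crop (355,430), so I'll feel that one first. Travelling high, with the fingers shut.

>>> jog_arm(increments=[[[0.5,-0.4,0,0,0,0,-1],[0.8,-0.65,0,0,0,0,-1],[0.8,-0.65,0,0,0,0,-1],[0.8,-0.65,0,0,0,0,-1],[0.8,-0.65,0,0,0,0,-1]]], force=20)

```text
time: 0.52
tool_pos: [0.3187, -0.5016, 0.3031]
tcp_rot: [-3.085, -0.587, 0.0]
wrist_force: [0.5, -0.3, 0.0]
width: 0.295
grip_force: 0.0
```

>>> jog_arm(increments=[[[0.8,-0.65,0,0,0,0,-1],[0.8,-0.65,0,0,0,0,-1],[0.8,-0.65,0,0,0,0,-1],[0.8,-0.65,0,0,0,0,-1],[0.8,-0.65,0,0,0,0,-1]]])

```text
time: 0.93
tool_pos: [0.3944, -0.3667, 0.3034]
tcp_rot: [-3.085, -0.588, 0.001]
wrist_force: [0.3, 0.2, 0.4]
width: -0.004
grip_force: 0.0
```

>>> jog_arm(increments=[[[0.8,-0.65,0,0,0,0,-1],[0.8,-0.65,0,0,0,0,-1],[0.8,-0.65,0,0,0,0,-1],[0.8,-0.65,0,0,0,0,-1],[0.8,-0.65,0,0,0,0,-1]]])

```text
time: 1.35
tool_pos: [0.4701, -0.2319, 0.3035]
tcp_rot: [-3.086, -0.588, 0.001]
wrist_force: [0.8, -0.3, 0.6]
width: 0.002
grip_force: 0.0
```

>>> jog_arm(increments=[[[0.8,-0.65,0,0,0,0,-1],[0.8,-0.65,0,0,0,0,-1],[0.4,-0.4,0,0,0,0.8,-1],[0,0,0,0,0,0.8,-1],[0,0,0,0,0,0.5,-1]]])

```text
time: 1.77
tool_pos: [0.5071, -0.1624, 0.3033]
tcp_rot: [-3.132, -0.244, 0.002]
wrist_force: [0.5, -1.4, -0.5]
width: 0.004
grip_force: 0.0
```

```bash
cat >> h.py <<'E'
from scipy.spatial.transform import Rotation as Ro
B=np.array([.6491,-.0078]); YAW=np.radians(9.14)
RB=np.array([[np.cos(YAW),-np.sin(YAW)],[np.sin(YAW),np.cos(YAW)]])
def rep(bx,by,z):
    s=read_state(); T=Ro.from_rotvec(s["tcp_rot"]); g=np.r_[B+RB@[bx,by],z]
    Rt=np.c_[np.r_[RB[:,0],0],np.r_[-RB[:,1],0],[0,0,-1]]
    print("t",round(s["time"],2),"pos",np.round(s["tool_pos"],4),"F",np.round(s["wrist_force"],2),"w",round(s["width"],3))
    print("shift units",np.round(T.inv().apply(g-s["tool_pos"])/.03,3),"turn units",np.round((T.inv()*Ro.from_matrix(Rt)).as_rotvec()/np.radians(6),3))
E
python3 -c "
from h import *
rep(-.1045,-.046,.185)"
```

```text
t 1.77 pos [ 0.5071 -0.1624  0.3033] F [ 0.46 -1.41 -0.52] w 0.004
shift units [ 2.002 -2.809  3.942] turn units [-0.006  0.009 -0.037]
```

>>> jog_arm(increments=[[[0.5,-0.7,0,0,0,0,-1],[0.5,-0.7,0,0,0,0,-1],[0.5,-0.7,0,0,0,0,-1],[0.5,-0.7,0.5,0,0,0,-1],[0,0,0.8,0,0,0,-1]]])

```text
time: 2.18
tool_pos: [0.5564, -0.0686, 0.2674]
tcp_rot: [-3.131, -0.25, -0.012]
wrist_force: [0.8, -1.4, 0.4]
width: 0.001
grip_force: 0.0
```

>>> jog_arm(increments=[[[0,0,0.8,0,0,0,-1],[0,0,0.8,0,0,0,-1],[0,0,0.6,0,0,0,-1],[0,0,0.3,0,0,0,-1],[0,0,0,0,0,0,-1]]])

```text
time: 2.6
tool_pos: [0.551, -0.0713, 0.1868]
tcp_rot: [-3.13, -0.246, 0.009]
wrist_force: [-0.2, -1.2, -0.7]
width: -0.002
grip_force: 0.0
```

```bash
python3 - <<'E'
from h import *
rep(-.1045,-.046,.170)
im,d=viewer.read_camera("scene"); print(proj("scene",read_state()["tool_pos"]+[0,0,-.073]))
cv2.imwrite("pics/s2.png",cv2.resize(im[130:310,230:470],None,fx=3,fy=3))
E
```

```text
t 2.6 pos [ 0.551  -0.0713  0.1868] F [-0.19 -1.23 -0.7 ] w -0.002
shift units [ 0.085 -0.035  0.558] turn units [-0.019  0.054 -0.025]
[[302.19869856 226.97622837]]
```

View pics/s2.png

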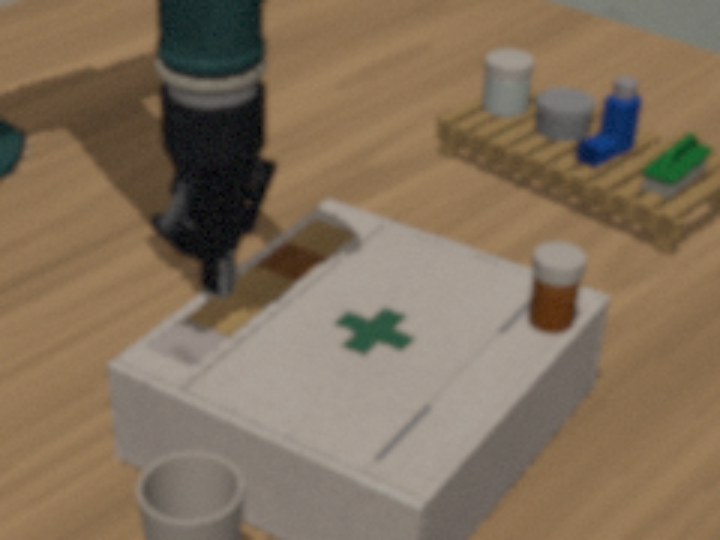

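The tip hangs over the fourth tile, at crop (216,290), and its projection agrees. Now I'll descend in small steps, watching the force.

>>> jog_arm(increments=[[[0.08,-0.03,0.2,0,0,0,-1],[0,0,0.2,0,0,0,-1],[0,0,0.1,0,0,0,-1],[0,0,0,0,0,0,-1],[0,0,0,0,0,0,-1]]])

```text
time: 3.07
tool_pos: [0.5553, -0.0704, 0.1751]
tcp_rot: [3.132, 0.246, 0.0]
wrist_force: [-0.6, -0.2, -0.2]
width: 0.003
grip_force: 0.0
```

>>> jog_arm(increments=[[[0,0,0.03,0,0,0,-1],[0,0,0.03,0,0,0,-1],[0,0,0.03,0,0,0,-1],[0,0,0,0,0,0,-1],[0,0,0,0,0,0,-1]]])

```text
time: 3.48
tool_pos: [0.5552, -0.0704, 0.1722]
tcp_rot: [3.132, 0.246, -0.0]
wrist_force: [-0.1, -0.5, 0.5]
width: 0.004
grip_force: 0.0
```

>>> jog_arm(increments=[[[0,0,0.03,0,0,0,-1],[0,0,0.03,0,0,0,-1],[0,0,0.03,0,0,0,-1],[0,0,0,0,0,0,-1],[0,0,0,0,0,0,-1]]])

```text
time: 3.9
tool_pos: [0.5552, -0.0704, 0.1693]
tcp_rot: [-3.132, -0.246, 0.0]
wrist_force: [0.0, 0.1, 0.0]
width: 0.005
grip_force: 0.0
```

>>> jog_arm(increments=[[[0,0,0.03,0,0,0,-1],[0,0,0.03,0,0,0,-1],[0,0,0,0,0,0,-1],[0,0,0,0,0,0,-1],[0,0,0,0,0,0,-1]]])

```text
time: 4.32
tool_pos: [0.5552, -0.0704, 0.1677]
tcp_rot: [-3.132, -0.246, 0.0]
wrist_force: [-0.4, -0.5, -0.4]
width: 0.004
grip_force: 0.0
```

>>> jog_arm(increments=[[[0,0,0.03,0,0,0,-1],[0,0,0,0,0,0,-1],[0,0,0,0,0,0,-1],[0,0,0,0,0,0,-1],[0,0,0,0,0,0,-1]]])

```text
time: 4.73
tool_pos: [0.5553, -0.0704, 0.1668]
tcp_rot: [3.132, 0.246, 0.0]
wrist_force: [0.2, 0.6, 0.5]
width: -0.002
grip_force: 0.5
```

>>> jog_arm(increments=[[[0,0,0.03,0,0,0,-1],[0,0,0,0,0,0,-1],[0,0,0,0,0,0,-1],[0,0,0,0,0,0,-1],[0,0,0,0,0,0,-1]]])

```text
time: 5.15
tool_pos: [0.5553, -0.0704, 0.1659]
tcp_rot: [3.132, 0.246, 0.0]
wrist_force: [-0.2, 0.7, 2.1]
width: 0.0
grip_force: 0.8
```

>>> jog_arm(increments=[[[0,0,0.03,0,0,0,-1],[0,0,0,0,0,0,-1],[0,0,0,0,0,0,-1],[0,0,0,0,0,0,-1],[0,0,0,0,0,0,-1]]])

```text
time: 5.57
tool_pos: [0.5553, -0.0704, 0.165]
tcp_rot: [3.132, 0.246, 0.0]
wrist_force: [-0.2, 1.0, 1.7]
width: 0.004
grip_force: 1.1
```

It moves at about 2 N, so this tile gives. I'll keep pressing.

>>> jog_arm(increments=[[[0,0,0.03,0,0,0,-1],[0,0,0,0,0,0,-1],[0,0,0,0,0,0,-1],[0,0,0,0,0,0,-1],[0,0,0,0,0,0,-1]]])

```text
time: 5.98
tool_pos: [0.5554, -0.0704, 0.1641]
tcp_rot: [3.132, 0.246, 0.0]
wrist_force: [-0.1, 0.2, 3.0]
width: 0.001
grip_force: 1.4
```

>>> jog_arm(increments=[[[0,0,0.03,0,0,0,-1],[0,0,0,0,0,0,-1],[0,0,0,0,0,0,-1],[0,0,0,0,0,0,-1],[0,0,0,0,0,0,-1]]])

```text
time: 6.4
tool_pos: [0.5554, -0.0704, 0.1633]
tcp_rot: [3.132, 0.246, 0.001]
wrist_force: [-0.1, -0.5, 2.7]
width: -0.001
grip_force: 1.5
```

>>> jog_arm(increments=[[[0,0,0.03,0,0,0,-1],[0,0,0.03,0,0,0,-1],[0,0,0,0,0,0,-1],[0,0,0,0,0,0,-1],[0,0,0,0,0,0,-1]]])

```text
time: 6.82
tool_pos: [0.5558, -0.0705, 0.1618]
tcp_rot: [3.132, 0.246, 0.002]
wrist_force: [0.0, -0.6, 4.1]
width: -0.002
grip_force: 1.7
```

```bash
python3 - <<'E'
from h import *
rep(-.1045,-.046,.170)
im,d=viewer.read_camera("scene"); W=world("scene",d)
# lid height at its front-middle point
u,v=np.round(proj("scene",np.r_[B+RB@[-.02,.05],.1])[0]).astype(int); print("lid z",np.round(np.median(W[v-4:v+5,u-4:u+5].reshape(-1,3),0),4))
E
```

```text
t 6.82 pos [ 0.5558 -0.0705  0.1618] F [ 0.03 -0.58  4.08] w -0.002
shift units [-0.08  -0.035 -0.274] turn units [ 0.004 -0.012 -0.026]
lid z [0.6421 0.0122 0.1233]
```

The lid is rising (z 0.123). I'll hold until it is fully open, then lift off straight up.

>>> jog_arm(increments=[[[0,0,0,0,0,0,-1],[0,0,0,0,0,0,-1],[0,0,0,0,0,0,-1],[0,0,0,0,0,0,-1],[0,0,0,0,0,0,-1]]])

```text
time: 7.28
tool_pos: [0.5556, -0.0704, 0.1617]
tcp_rot: [3.132, 0.246, 0.001]
wrist_force: [0.4, 0.3, 11.3]
width: 0.001
grip_force: 6.5
```

>>> jog_arm(increments=[[[0,0,0,0,0,0,-1],[0,0,0,0,0,0,-1],[0,0,0,0,0,0,-1],[0,0,0,0,0,0,-1],[0,0,0,0,0,0,-1]]])

```text
time: 7.7
tool_pos: [0.5556, -0.0704, 0.1617]
tcp_rot: [3.132, 0.246, 0.001]
wrist_force: [-0.1, 0.2, 4.5]
width: 0.001
grip_force: 1.5
```

>>> jog_arm(increments=[[[0,0,-0.05,0,0,0,-1],[0,0,-0.1,0,0,0,-1],[0,0,-0.1,0,0,0,-1],[-0.1,0,-0.2,0,0,0,-1],[-0.1,0,-0.3,0,0,0,-1]]])

```text
time: 8.12
tool_pos: [0.5477, -0.0711, 0.1825]
tcp_rot: [-3.131, -0.246, 0.006]
wrist_force: [-0.9, 0.0, -1.4]
width: 0.001
grip_force: 0.0
```

>>> jog_arm(increments=[[[-0.2,0,-0.6,0,0,0,-1],[-0.2,0,-0.8,0,0,0,-1],[-0.2,0,-0.8,0,0,0,-1],[-0.2,0,-0.8,0,0,0,-1],[-0.2,0,-0.6,0,0,0,-1]]])

```text
time: 8.53
tool_pos: [0.5192, -0.0761, 0.2942]
tcp_rot: [3.132, 0.246, 0.002]
wrist_force: [-0.4, 0.2, 0.6]
width: -0.003
grip_force: 0.0
```

>>> jog_arm(increments=[[[-0.2,0.7,0,0,0,0,-1],[-0.2,0.8,0,0,0,0,-1],[-0.2,0.8,0,0,0,0,-1],[-0.2,0.8,0,0,0,0,-1],[-0.2,0.8,0,0,0,0,-1]]])

```text
time: 8.95
tool_pos: [0.5074, -0.1971, 0.2922]
tcp_rot: [-3.132, -0.247, 0.001]
wrist_force: [-0.3, -0.3, -0.5]
width: 0.0
grip_force: 0.0
```

>>> jog_arm(increments=[[[-0.3,0.8,0,0,0,0,-1],[-0.3,0.8,0,0,0,0,-1],[-0.2,0.6,0,0,0,0,-1],[0,0,0,0,0,0,-1],[0,0,0,0,0,0,-1]]])

```text
time: 9.37
tool_pos: [0.4942, -0.2657, 0.2919]
tcp_rot: [-3.131, -0.243, 0.001]
wrist_force: [0.3, 1.0, 0.0]
width: 0.001
grip_force: 0.0
```

```bash
python3 - <<'E'
from h import *
rep(-.1045,-.046,.170)
im,d=viewer.read_camera("top"); W=world("top",d)
cv2.imwrite("pics/t3.png",im)
for by in(.092,.046,0,-.046,-.092):
    u,v=np.round(proj("top",np.r_[B+RB@[-.1025,by],.095])[0]).astype(int); print(by,"tile z",np.round(np.median(W[v-4:v+5,u-4:u+5,2]),4))
for bx in(-.05,0,.06):
    u,v=np.round(proj("top",np.r_[B+RB@[bx,.08],.13])[0]).astype(int); print("lid",np.round(np.median(W[v-2:v+3,u-2:u+3].reshape(-1,3),0),4))
E
```

```text
t 9.37 pos [ 0.4942 -0.2657  0.2919] F [0.27 1.03 0.01] w 0.001
shift units [ 2.952 -6.144  4.066] turn units [-0.009  0.005 -0.047]
0.092 tile z 0.0956
0.046 tile z 0.096
0 tile z 0.0957
-0.046 tile z 0.0952
-0.092 tile z 0.0958
lid [0.5862 0.0628 0.1382]
lid [0.6375 0.0726 0.1221]
lid [0.7016 0.0836 0.1021]
```

View pics/t3.png

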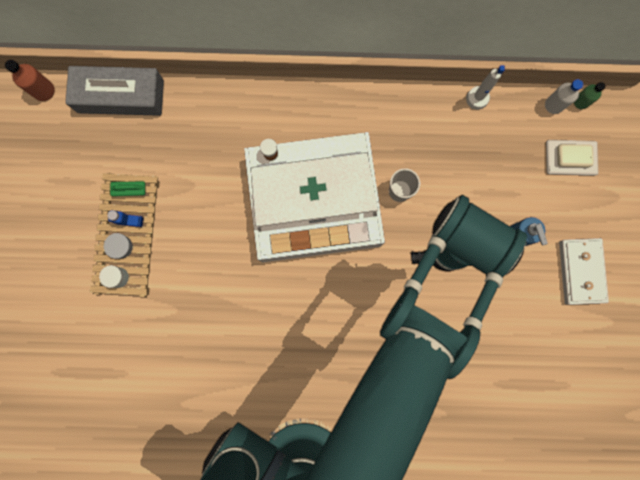

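The lid stands open at about 0.30 rad (front edge visible at (317,222)). All tiles are level again at z 0.095–0.096, and the things around it are where they were. The hand is clear, so I'm handing in.

```bash
python3 -c "
from workcell import bot
print(bot.finish_job())"
```

```text
the job is handed in; nothing more can be done
None
```

The medicine box is open: the catch was the tile at y = -46 mm, the lid stands at about 0.30 rad, the catch is back out, the arm is clear, and the job was handed in at about 9.4 s.

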